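# Lock the drinks-cart turntable with its wing nut

### The job

The brass wing nut in the middle of the wooden turntable is loose, and the cart is about to be rolled away: run the nut down clockwise until it is fully home and stops turning, by pushing its wings round with light strokes of a fingertip. Do not grip or pinch the nut, stop pushing once it is home, and leave everything on the turntable and on the cart standing where it is, with the turntable itself not turned.

Things in the scene. Friction and masses are not known exactly. Their poses are not given: they have to be found in the camera images.
- turntable: (all sizes in mm) round oak board, diameter 320, 18 thick, top face 34 above this origin, on a fixed foot; origin on the glass under the middle, z up. The board turns stiffly (0.3 N m) about a fixed steel spindle, diameter 12, whose top end stands 59 above the origin. Around the wing nut nothing stands within 50 of the axis; the tallest thing on the board is 82 high
- wing_nut: brass wing nut on the spindle, seen from above a bar with a round hub. Hub: diameter 23, 14 high. Two wings along its own +x and -x, 62 from tip to tip: each an upright round disc, diameter 24, 5 thick (along y), its centre 19 from the axis and 20 above the origin; wing tops 32 above it. Origin: on the axis at the nut's underside, z up; 37 above the turntable's origin when home
- nut_turn (a joint): how far the nut is from fully home, rad: 0 is home, against a hard stop. Clockwise seen from above tightens and makes it fall; counterclockwise makes it grow. It starts 6 to 10 rad loose; a turn lifts the nut 1.75. It runs freely (0.02 N m, about 1 N at a wing), hardly coasts, stays where left. Finger-tight only: over 30 N on the nut is too hard
- board (a joint): angle of the turntable board from where it stood at the start, in rad, counterclockwise from above positive
- pourer: white ceramic jug on the board, 74 wide, 82 high, open, with a lip to its own +x (reaching 46 from the axis) and a handle to -x (reaching 63); origin under its middle; stands loose
- tumbler: squat amber glass tumbler on the board, diameter 84, 75 high, open; origin under its middle; stands loose
- ice_mould: dark grey silicone ice mould on the board, six square pockets, 132 along its x, 88 along its y, 36 high; origin under its middle; lies loose
- strainer: steel bar strainer lying flat on the board: perforated plate of diameter 76, 11 high, with a handle 16 wide along its +x that ends 125 from the origin; origin under the middle of the plate; lies loose
- shaker: steel cocktail shaker standing loose on the glass to the robot's left, diameter 86, 206 high; origin under its middle
- jigger: steel double spirit measure standing loose on the glass to the left, diameter 44, 80 high; origin under its middle
- decanter: round glass decanter with stopper standing loose on the glass to the right, diameter 120, 212 high; origin under its middle
- snack_bowl: blue ceramic snack bowl standing loose on the glass to the right, diameter 110, 55 high; origin under its middle
Not all that is in view belongs to the job. Of the things like the jigger, leave any that is green, purple or red; of the rest the smaller one is meant.

How it is judged (in metres and radians):
At the end, for the whole second after the job is handed in: The wing nut is home: within 0.15 rad (about 9 degrees) of its stop, and still. The board has turned less than 0.1 rad, and each of the eight loose things stands upright within 15 mm of where it was (value of joint nut_turn below 0.15 rad and velocity of joint nut_turn between -0.05 and 0.05 rad/s and value of joint board between -0.1 and 0.1 rad and distance of each of pourer, tumbler, ice_mould, strainer, shaker, jigger, decanter, snack_bowl from where it was at the start of the episode below 0.015 m and angle between each of pourer, tumbler, ice_mould, strainer, shaker, jigger, decanter, snack_bowl's own z axis and vertical below 0.15 rad); the robot touches nothing.
It fails at once if the wing nut was gripped or forced: the fingers pressed on it with more than 30 N (contact force between the fingers and wing_nut above 30 N).
It fails at once if something standing on the turntable or the cart was lifted, carried or pushed more than 15 mm from its place (distance of any of pourer, tumbler, ice_mould, strainer, shaker, jigger, decanter, snack_bowl from where it was at the start of the episode above 0.015 m).
It fails at once if the turntable board was turned by more than 0.1 rad (value of joint board above 0.1 rad or value of joint board below -0.1 rad).
It also fails if it takes over 58 s, if anything falls off the work surface, if the arm or the gripper's body presses on something with over 40 N, if the wrist force passes 120 N, or if a joint passes its speed limit or range.

### The arm

A 6-joint arm with a two-finger parallel gripper is mounted at the origin on the work surface. World frame = base frame: x ahead of the robot, y to its left, z up, the work surface at z = 0. Lengths are in m, angles in degrees, forces in N, time in s.
With the tool pointing down it reaches from about 0.325 to 1 m from the base axis. Payload 5.1 kg.
Tool frame: the origin (TCP) lies midway between the tips of the shut fingers; the grasp point (between the pads) lies 19 mm behind it; z points along the fingers, y is the line along which they close (so a half turn about z gives the same grasp; the last joint's range is limited). The gripper opens to 85 mm and grips with 20 to 120 N. Pads are 22 mm wide; open, the fingers measure 114 mm over their backs; the gripper's body (76 mm by 85 mm) begins 54 mm behind the grasp point. The pads swing forward as they close: fully open they stand 13 mm farther back than shut.
Start: joints at [-70.565, 7.093, 94.555, -0, 78.352, -4.733], TCP at [0.266, -0.593, 0.231] pointing down, gripper open.
Joint ranges: [-149.61, 149.61], [-58.7, 133.49], [1.44, 155.28], [-77.14, 257.14], [18.33, 153.61], [-166.67, 166.67]. Speed limits (degrees/s): [147.25, 147.25, 180, 180, 180, 180].

### API

Orientations are given as [roll, pitch, yaw] about the fixed x, y, z axes, in that order (R = Rz(yaw) Ry(pitch) Rx(roll)).
In Python, from workcell import arm gives the robot as it stands.
- The arm moves only by the tool servo_tool, never from a script. Its arguments are lists of equal length, an entry for each row: "jaw": the finger opening in m, from 0 to 0.0854; "dp": the shift along the tool's x, y, z in m, a list of three; "delta_rot": the turn, a rotation vector about the tool's x, y, z in degrees, a list of three. In form: {"jaw": [jaw, ...], "dp": [[x, y, z], ...], "delta_rot": [[ax, ay, az], ...]}. A call has exactly 10 rows; each row shifts and turns the commanded pose from where the row before left it, along the tool's axes as they then stand; what a row does not reach is not made up. A row lasts 1/8 s, in which the tool goes at most 62.5 mm and 10.7 degrees, less where a joint would pass 70% of its speed; a pose out of reach is approached as far as the arm can. A call is refused whole if a number of a shift passes 0.0625 or a number of a turn 10.7, either way. A call with a gripper value outside its range is refused whole. The fingers move at their own pace and stop on an object; "grip_force" is the grip in N (left out, the last holds). Time passes only in rows, so rows that do not move let the fingers close, or fill a call up. It gives the time, the measured TCP pose, the force, the opening and the grip force at its end, in the units of the state.
- arm.observe(): the state, without advancing time (a new reading comes with each control period).
- arm.get_image(name): name is "scene" or "top" or "wrist"; returns a dict with "img" (480x640x3 uint8, red, green, blue), "K" (3x3 intrinsics, pixels), "k1" (the pictures are not rectified: a ray, as slopes to the right and down, at radius r is drawn at 1 + k1 r^2 times it, then the intrinsics apply), "position" and "orientation" of the camera in the world. Camera axes: x right, y down, z forward; pixel columns grow to the right and rows downward; lengths in m; the calibration is good to about 2 mm. A picture is of the moment at which its call begins. There is no depth.
- arm.close_job(): hands the job in; it is judged then, once.
The state is a dict: "t": time; "joint_positions": joint angles; "dq": joint speeds; "joint_torque": joint torques, N m; "tcp_pos": TCP position; "eef_rot": TCP orientation; "wrist_force": force on the tool from outside, world axes, zero at the start; "moment": the same for the moment, N m; "finger_gap": opening from 0.0 (shut) to 1.0 (fully open); "gripper_force": force on a finger pad.
Only numpy, scipy, OpenCV 4.12 (cv2) and the standard library are available. Lean on these libraries where they do the work, as an engineer would, in place of code of your own. Each camera call takes 0.05 s, during which the arm holds its last target. There are 200 camera calls.

## Working session

There is one attempt and no reset: what is moved stays moved. The work goes in short steps, Python scripts to look and compute and a tool call to move; the robot and the scene stay as the last step left them, time stands still between calls to the robot, and variables do not carry over. Pictures are saved under pics/ and viewed, at most 10 in all, crops included, and the job is handed in when it is done.

Besides the shell and the picture viewer there is one more tool, called as a command line: name --argument value ..., lists and objects as JSON in quotes. servo_tool: Moves the arm, as the interface text tells. Its arguments: {"type":"object","properties":{"jaw":{"type":"array"},"dp":{"type":"array"},"delta_rot":{"type":"array"},"grip_force":{"type":"number"}},"required":["jaw","dp","delta_rot"]}

```bash
mkdir -p pics
cat > h.py <<'E'
import numpy as np, cv2
from scipy.spatial.transform import Rotation as R
from workcell import arm
def cam(n):
    d=arm.get_image(n); return d
def save(d,f,crop=None,s=1):
    im=d["img"][:,:,::-1]
    if crop: x0,y0,x1,y1=crop; im=im[y0:y1,x0:x1]
    if s!=1: im=cv2.resize(im,None,fx=s,fy=s,interpolation=cv2.INTER_CUBIC)
    cv2.imwrite("pics/"+f,im)
E
python3 - <<'E'
from h import *
import pickle
for n in ("top","scene","wrist"):
    d=cam(n); save(d,n+"0.png"); pickle.dump(d,open(n+"0.pkl","wb"))
    print(n,d["K"],d["k1"],d["position"],d["orientation"])
print(arm.observe())
E
```

```text
top [[503.44498691   0.         319.50940987]
 [  0.         503.44498691 248.53307746]
 [  0.           0.           1.        ]] 0.036277102719729205 [0.38564928 0.04537035 1.12080942] [-172.22175353   -0.44497426  -91.6686824 ]
scene [[452.57376338   0.         323.3533637 ]
 [  0.         452.57376338 236.55153357]
 [  0.           0.           1.        ]] -0.08052474832560622 [ 1.22806421 -0.05165751  0.86371863] [-1.40735808e+02 -8.30395667e-02  8.36408558e+01]
wrist [[377.10939243   0.         323.95634258]
 [  0.         377.10939243 237.96779889]
 [  0.           0.           1.        ]] -0.060325868493095534 [ 0.33337914 -0.56151341  0.37202228] [ 1.62998880e+02  1.19863748e-01 -6.58383246e+01]
{'t': 0.15, 'joint_positions': array([-7.05644881e+01,  7.12561194e+00,  9.46167052e+01, -1.08024751e-03,
        7.83513517e+01, -4.73321742e+00]), 'dq': array([-0.06451857, -0.12619929, -0.08398377,  0.03280129, -0.03646511,
        0.02739117]), 'joint_torque': array([ 5.57178937e-04, -4.24222791e+01, -3.66014993e+01, -1.03158568e-04,
        4.66210186e-03,  1.63931610e-06]), 'tcp_pos': array([ 0.26592992, -0.59258896,  0.23032134]), 'eef_rot': array([-1.79906563e+02, -6.67517099e-03,  2.41689429e+01]), 'wrist_force': array([-0.10972621,  0.14885104, -0.79121332]), 'moment': array([-0.01678394,  0.0352574 , -0.03253914]), 'gripper_force': 0.0, 'finger_gap': 0.9964154879787779}
```

View pics/top0.png

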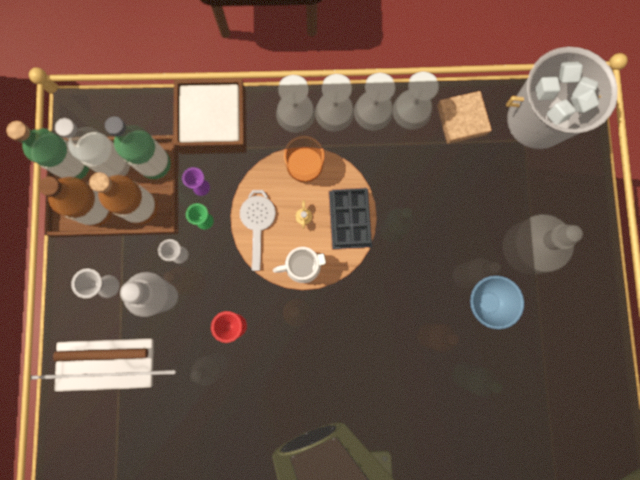

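View pics/scene0.png

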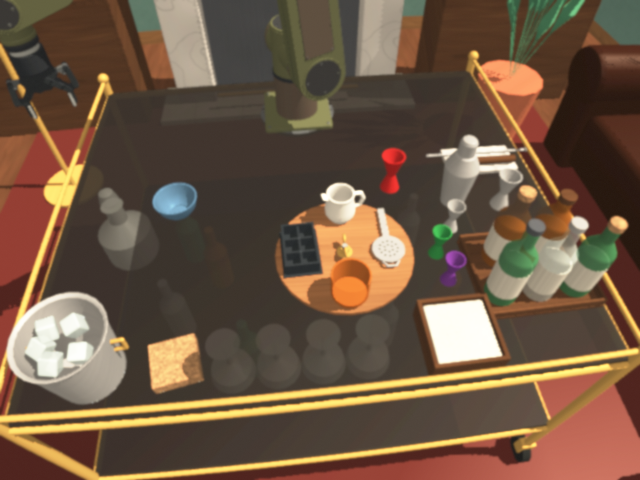

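The top view shows the nut at about (304,215) in the middle of the board, with the tumbler at (305,158), jug at (302,264), mould at (350,218) and strainer at (258,213). The scene view shows the nut at about (345,248). The jigger look-alikes in the top view are red (228,327), green (198,215), purple (194,180), large steel (88,283) and small steel (170,250). The small steel one is meant, and it only has to be left alone.

```bash
cat >> h.py <<'E'
def ray(d,u,v):
    K=np.array(d["K"]); p=np.array([(u-K[0,2])/K[0,0],(v-K[1,2])/K[1,1]]); q=p.copy()
    for _ in range(20): q=p/(1+d["k1"]*(q@q))
    r=R.from_euler('xyz',d["orientation"],degrees=True).apply([q[0],q[1],1]); return np.array(d["position"]),r/np.linalg.norm(r)
def atz(d,u,v,z):
    o,r=ray(d,u,v); return o+r*(z-o[2])/r[2]
def proj(d,P):
    c=R.from_euler('xyz',d["orientation"],degrees=True).inv().apply(np.atleast_2d(P)-np.array(d["position"]))
    q=c[:,:2]/c[:,2:]; q=q*(1+d["k1"]*(q**2).sum(1,keepdims=True)); K=np.array(d["K"])
    return q*[K[0,0],K[1,1]]+[K[0,2],K[1,2]]
def tri(a,b):
    A=np.zeros((3,3));y=np.zeros(3);L=[]
    for o,r in (a,b):
        M=np.eye(3)-np.outer(r,r);A+=M;y+=M@o
    P=np.linalg.solve(A,y); return P,[np.linalg.norm((np.eye(3)-np.outer(r,r))@(P-o)) for o,r in (a,b)]
E
python3 - <<'E'
from h import *
import pickle
t=pickle.load(open("top0.pkl","rb"));s=pickle.load(open("scene0.pkl","rb"))
print(tri(ray(t,304,215),ray(s,345,248)))
a=cv2.resize(t["img"][180:250,270:340,::-1],(400,400),interpolation=cv2.INTER_CUBIC)
b=cv2.resize(s["img"][215:285,310:380,::-1],(400,400),interpolation=cv2.INTER_CUBIC)
cv2.imwrite("pics/c1.png",np.hstack([a,b]))
# board ellipse: top edge points
for uv in [(231,216),(376,216),(304,289)]: print(atz(t,*uv,.034))
print('jug',atz(t,302,264,.116),atz(t,275,268,.09),atz(t,326,259,.11),'tum',atz(t,305,158,.109),'mould',atz(t,350,218,.07))
E
```

```text
(array([0.60603995, 0.06629792, 0.05037278]), [np.float64(0.0020855432513800652), np.float64(0.0020855432513800652)])
[0.61120159 0.22449195 0.034     ]
[ 0.60248302 -0.09366232  0.034     ]
[0.44679425 0.06856897 0.034     ]
jug [0.49231513 0.06958418 0.116     ] [0.48839833 0.12581507 0.09      ] [0.50173083 0.02101206 0.11      ] tum [0.71408175 0.05808399 0.109     ] mould [ 0.59252294 -0.0336345   0.07      ]
```

View pics/c1.png

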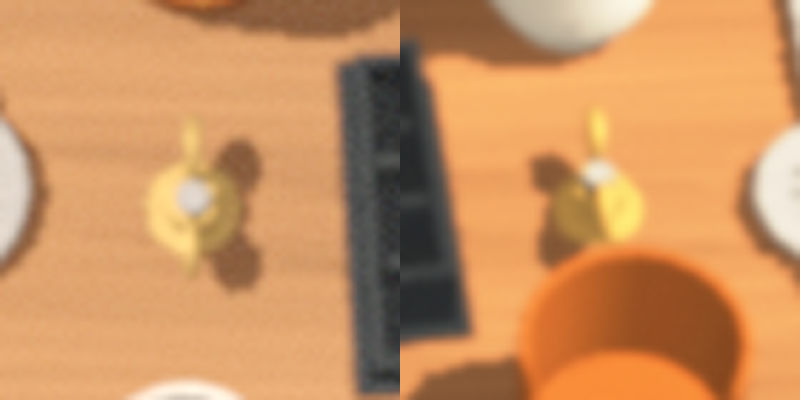

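Run:
```python
from h import *
import pickle
t=pickle.load(open("top0.pkl","rb"));s=pickle.load(open("scene0.pkl","rb"))
f=70/400
print(tri(ray(t,270+193*f,180+194*f),ray(s,310+199*f,215+172*f)))
a=atz(t,270+192*f,180+120*f,.062);b=atz(t,270+190*f,180+276*f,.062);print(a,b,np.linalg.norm(a-b),np.degrees(np.arctan2(*(a-b)[1::-1])))
d=np.array([.606,.066])-[.266,-.593];print(d)
print('dec',atz(t,540,243,.1),'bowl',atz(t,497,302,.05))
```

```text
(array([0.60605975, 0.06601083, 0.06111293]), [np.float64(0.001558210645611445), np.float64(0.001558210645611449)])
[0.63400149 0.06411564 0.062     ] [0.57450919 0.06635009 0.062     ] 0.059534246466659335 -2.1509346993545013
[0.34  0.659]
dec [ 0.52356649 -0.41715522  0.1       ] bowl [ 0.40719472 -0.33855381  0.05      ]
```

servo_tool --jaw '[0,0,0,0,0,0,0,0,0,0]' --dp '[[0,0,-0.03],[0,0,-0.03],[0,0,0],[0,-0.05,0],[0,-0.06,0],[0,-0.06,0],[0,-0.06,0],[0,-0.06,0],[0,-0.06,0],[0,-0.06,0]]' --delta_rot '[[0,0,8],[0,0,8],[0,0,8.2],[0,0,0],[0,0,0],[0,0,0],[0,0,0],[0,0,0],[0,0,0],[0,0,0]]'

```text
t: 1.4
tcp_pos: [0.2658, -0.1812, 0.291]
eef_rot: [-180.0, -0.0, -0.1]
wrist_force: [0.9, 1.0, 0.4]
finger_gap: 0.0
gripper_force: 0.0
```

servo_tool --jaw '[0,0,0,0,0,0,0,0,0,0]' --dp '[[0.02,-0.05,0],[0.04,-0.05,0],[0.04,-0.05,0],[0.04,-0.05,0],[0.05,-0.047,0],[0.05,0,0.02],[0.054,0,0.03],[0,0,0.04],[0,0,0],[0,0,0]]' --delta_rot '[[0,0,0],[0,0,0],[0,0,0],[0,0,0],[0,0,0],[0,0,0],[0,0,0],[0,0,0],[0,0,0],[0,0,0]]'

```text
t: 2.65
tcp_pos: [0.5534, 0.056, 0.2028]
eef_rot: [-180.0, -0.1, -0.0]
wrist_force: [-0.0, 0.1, 1.0]
finger_gap: 0.001
gripper_force: 0.0
```

Run:
```python
from h import *
import pickle
d=cam("wrist"); save(d,"w1.png"); pickle.dump(d,open("w1.pkl","wb"))
print(d["position"],d["orientation"],arm.observe()["tcp_pos"],proj(d,[.6055,.0658,.06]))
```

```text
[0.62707727 0.05670406 0.34480884] [ 1.63087253e+02  4.55116717e-03 -9.00402874e+01] [0.55386671 0.05600013 0.20387271] [[311.74042749 154.07712237]]
```

View pics/w1.png

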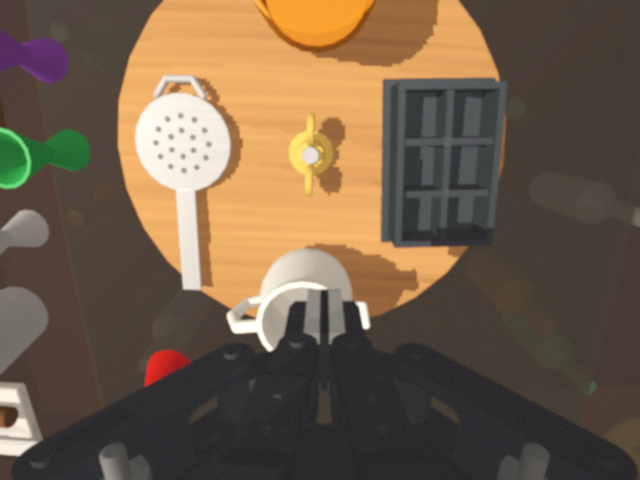

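The wrist view confirms the spindle at (311,155), within 1–2 px of the prediction from my triangulated axis of about (0.606, 0.066). The wings run along world x, with tips at (311,113) and (308,195), and the surroundings are clear. I'll come down on the +y side of the nut.

servo_tool --jaw '[0,0,0,0,0,0,0,0,0,0]' --dp '[[0.026,-0.022,0],[0.026,-0.022,0.02],[0,0,0.03],[0,0,0.03],[0,0,0.03],[0,0,0.025],[0,0,0.008],[0,0,0],[0,0,0],[0,0,0]]' --delta_rot '[[0,0,0],[0,0,0],[0,0,0],[0,0,0],[0,0,0],[0,0,0],[0,0,0],[0,0,0],[0,0,0],[0,0,0]]'

```text
t: 3.95
tcp_pos: [0.6061, 0.1001, 0.0599]
eef_rot: [-180.0, -0.1, -0.0]
wrist_force: [1.1, -0.7, -0.3]
finger_gap: 0.001
gripper_force: 0.0
```

Run:
```python
from h import *
d=cam("wrist"); s=cam("scene")
a=d["img"][40:340,170:470,::-1]; b=cv2.resize(s["img"][190:310,270:420,::-1],(375,300),interpolation=cv2.INTER_CUBIC)
cv2.imwrite("pics/w2.png",np.hstack([a,b]))
o=arm.observe();print(o["tcp_pos"],o["wrist_force"],o["t"],proj(d,[.606,.066,.06]))
```

```text
[0.6056451  0.10004421 0.05922844] [ 0.07696148  0.45060862 -0.03659133] 4.05 [[407.08715522 307.90357559]]
```

View pics/w2.png

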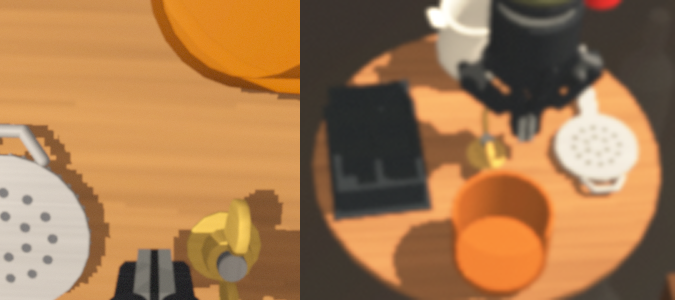

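The crop shows the shut fingertip beside the nut. The spindle top is at crop (232,262), i.e. (402,302) in the full frame, which puts the axis at about (0.608, 0.068). The far wing's tip is at crop (238,205). I need to know how stiff the arm is before meeting the stop, so I'll touch the fixed spindle gently first.

servo_tool --jaw '[0,0,0,0,0,0,0,0,0,0]' --dp '[[0.002,0,0.004],[0,0.005,0],[0,0.003,0],[0,0.001,0],[0,0.001,0],[0,0.001,0],[0,0.001,0],[0,0,0],[0,0,0],[0,0,0]]' --delta_rot '[[0,0,0],[0,0,0],[0,0,0],[0,0,0],[0,0,0],[0,0,0],[0,0,0],[0,0,0],[0,0,0],[0,0,0]]'

```text
t: 5.3
tcp_pos: [0.6072, 0.088, 0.0543]
eef_rot: [-180.0, -0.0, -0.0]
wrist_force: [0.9, -0.4, -0.2]
finger_gap: 0.0
gripper_force: 0.0
```

Run:
```python
from h import *
o=arm.observe();print(o["tcp_pos"],o["wrist_force"],o["moment"],o["t"])
```

```text
[0.60715721 0.0880335  0.05434434] [ 0.94704724 -0.44674558 -0.18513424] [ 0.00090549  0.00053568 -0.03510672] 5.3
```

servo_tool --jaw '[0,0,0,0,0,0,0,0,0,0]' --dp '[[0,0.001,0],[0,0.001,0],[0,0.001,0],[0,0.001,0],[0,0,0],[0,0,0],[0,0,0],[0,0,0],[0,0,0],[0,0,0]]' --delta_rot '[[0,0,0],[0,0,0],[0,0,0],[0,0,0],[0,0,0],[0,0,0],[0,0,0],[0,0,0],[0,0,0],[0,0,0]]'

```text
t: 6.55
tcp_pos: [0.6071, 0.084, 0.0543]
eef_rot: [-180.0, -0.0, -0.0]
wrist_force: [0.6, -0.4, 0.4]
finger_gap: -0.0
gripper_force: 0.0
```

servo_tool --jaw '[0,0,0,0,0,0,0,0,0,0]' --dp '[[0,0.001,0],[0,0.001,0],[0,0.001,0],[0,0.001,0],[0,0.0005,0],[0,0,0],[0,0,0],[0,0,0],[0,0,0],[0,0,0]]' --delta_rot '[[0,0,0],[0,0,0],[0,0,0],[0,0,0],[0,0,0],[0,0,0],[0,0,0],[0,0,0],[0,0,0],[0,0,0]]'

```text
t: 7.8
tcp_pos: [0.6069, 0.0796, 0.0542]
eef_rot: [-180.0, 0.0, -0.0]
wrist_force: [-3.1, 2.0, 1.5]
finger_gap: -0.002
gripper_force: 2.0
```

servo_tool --jaw '[0,0,0,0,0,0,0,0,0,0]' --dp '[[0,0.001,0],[0,0,0],[0,0,0],[0,0,0],[0,0,0],[0,0,0],[0,0,0],[0,0,0],[0,0,0],[0,0,0]]' --delta_rot '[[0,0,0],[0,0,0],[0,0,0],[0,0,0],[0,0,0],[0,0,0],[0,0,0],[0,0,0],[0,0,0],[0,0,0]]'

```text
t: 9.05
tcp_pos: [0.6069, 0.079, 0.0542]
eef_rot: [-179.9, 0.0, -0.0]
wrist_force: [-3.2, 4.3, 0.2]
finger_gap: 0.001
gripper_force: 2.9
```

Run:
```python
from h import *
o=arm.observe();print(o["tcp_pos"],o["wrist_force"],o["moment"],o["t"],o["gripper_force"],o["finger_gap"])
d=cam("wrist")
a=cv2.resize(d["img"][220:380,220:420,::-1],(750,600),interpolation=cv2.INTER_CUBIC)
cv2.imwrite("pics/w3.png",a);print(proj(d,[.606,.066,.059]),proj(d,[.608,.068,.059]))
```

```text
[0.60688918 0.07901079 0.05418669] [-3.19702145  4.31735803  0.24936983] [ 0.59921231  0.58728594 -0.04892963] 9.05 2.872435748577118 0.0008062576943853226
[[357.84378878 315.31494251]] [[353.04588129 310.92468184]]
```

View pics/w3.png

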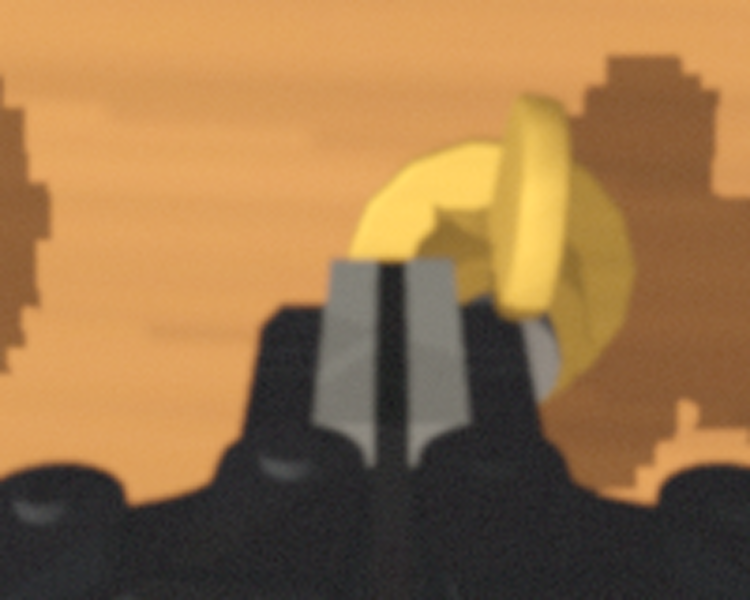

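The shut fingertip is at crop (390,262), touching the spindle next to the wing at crop (535,200). Pushing 1 mm further adds only about 2.5–4 N, so 2–3 mm steps near the stop stay under 30 N. Next I'll plan a clockwise orbit with the tip above the spindle but below the wing tops.

```bash
cat > orb.py <<'E'
import sys,json,numpy as np
cx,cy=.607,.067
def rows(start,phis,r,z=None):
    p=np.array(start);out=[]
    for f in phis:
        q=np.array([cx+r*np.cos(np.radians(f)),cy+r*np.sin(np.radians(f))])
        d=np.round(q-p,4);p=p+d;out.append([float(d[0]),float(-d[1]),0]) 
    return json.dumps(out),p
E
python3 -c "
from orb import *
ph=list(range(90,-310,-20))
s,p=rows((.607,.087),ph[1:11],.020);print(s);s,p=rows(p,ph[11:]+[-290],.020);print(s,p,ph[-1])"
```

```text
[[0.0068, 0.0012, 0], [0.0061, 0.0035, 0], [0.0044, 0.0053, 0], [0.0024, 0.0065, 0], [-0.0, 0.007, 0], [-0.0024, 0.0065, 0], [-0.0044, 0.0053, 0], [-0.0061, 0.0035, 0], [-0.0068, 0.0012, 0], [-0.0068, -0.0012, 0]]
[[-0.0061, -0.0035, 0], [-0.0044, -0.0053, 0], [-0.0024, -0.0065, 0], [0.0, -0.007, 0], [0.0024, -0.0065, 0], [0.0044, -0.0053, 0], [0.0061, -0.0035, 0], [0.0068, -0.0012, 0], [0.0068, 0.0012, 0], [0.0, 0.0, 0]] [0.6138 0.0858] -290
```

servo_tool --jaw '[0,0,0,0,0,0,0,0,0,0]' --dp '[[0,-0.004,0],[0,-0.004,-0.004],[0,0,-0.004],[0.0068,0.0012,0],[0.006,0.0035,0],[0.0045,0.0053,0],[0.0024,0.0065,0],[0,0.007,0],[0,0,0],[0,0,0]]' --delta_rot '[[0,0,0],[0,0,0],[0,0,0],[0,0,0],[0,0,0],[0,0,0],[0,0,0],[0,0,0],[0,0,0],[0,0,0]]'

```text
t: 10.35
tcp_pos: [0.6268, 0.0626, 0.0624]
eef_rot: [180.0, -0.0, -0.0]
wrist_force: [-0.5, 0.3, 0.2]
finger_gap: -0.001
gripper_force: 0.1
```

Run:
```python
from h import *
o=arm.observe();print(o["tcp_pos"],o["wrist_force"],o["t"])
d=cam("wrist");t=cam("top")
a=d["img"][180:430,170:490,::-1]
b=cv2.resize(t["img"][185:245,275:335,::-1],(250,250),interpolation=cv2.INTER_CUBIC)
cv2.imwrite("pics/w4.png",np.hstack([a,b]));print(proj(d,[[.607,.067,.06]]))
```

```text
[0.62681266 0.06261145 0.06237799] [-0.53165782  0.28347025  0.20842143] 10.35
[[315.78791437 345.61022998]]
```

View pics/w4.png

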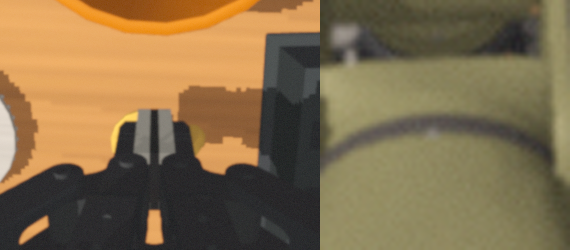

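The finger hides the nut, but no wing is left ahead at +x and the force is about 0.5 N, so the wing has swept round lightly. I'll go on round.

servo_tool --jaw '[0,0,0,0,0,0,0,0,0,0]' --dp '[[-0.0024,0.006,0],[-0.0044,0.0053,0],[-0.0061,0.0035,0],[-0.0068,0.0012,0],[-0.0068,-0.0012,0],[-0.0061,-0.0035,0],[-0.0044,-0.0053,0],[-0.0024,-0.0065,0],[0,-0.007,0],[0.0024,-0.0065,0]]' --delta_rot '[[0,0,0],[0,0,0],[0,0,0],[0,0,0],[0,0,0],[0,0,0],[0,0,0],[0,0,0],[0,0,0],[0,0,0]]'

```text
t: 11.7
tcp_pos: [0.5882, 0.0775, 0.0612]
eef_rot: [180.0, 0.2, -0.0]
wrist_force: [-1.2, -1.1, 0.2]
finger_gap: -0.0
gripper_force: 0.6
```

Run:
```python
from h import *
o=arm.observe();print(o["tcp_pos"],o["wrist_force"],o["t"])
d=cam("wrist");s=cam("scene")
a=d["img"][140:440,170:490,::-1]
b=cv2.resize(s["img"][195:295,295:405,::-1],(330,300),interpolation=cv2.INTER_CUBIC)
cv2.imwrite("pics/w5.png",np.hstack([a,b]));print(proj(d,[[.607,.067,.06]]))
```

```text
[0.58818706 0.07749961 0.06121156] [-1.1950477  -1.13763243  0.1942385 ] 11.7
[[351.62819161 264.70868018]]
```

View pics/w5.png

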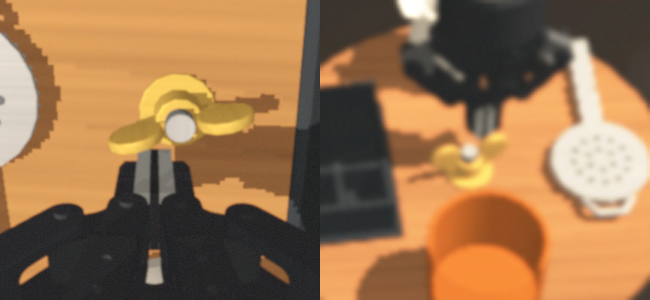

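The spindle is at crop (180,125), where I predicted it. The wings point to (110,145) and (250,115), so the nut angle is about 104° with the finger 47° behind it. It has turned about 256° (4.5 rad), so I can take another 60° quickly and then go gently.

```bash
python3 -c "
from orb import *
s,p=rows((.5882,.0775),[131,111,97,95,93,91,89,88,87,86],.020);print(s,p)
# slow plan
f=86;r=.020;i=0
while f>-200:
    y=abs(np.cos(np.radians(f))); st=8.5+3*y; f-=st;i+=1
    q=np.array([cx+r*np.cos(np.radians(f)),cy+r*np.sin(np.radians(f))]);d=q-p;p=q
    print(i,round(f),np.round(q,4),'tool',np.round([d[0]*1e3,-d[1]*1e3],1))
"
```

```text
[[0.0057, -0.0046, 0], [0.0059, -0.0036, 0], [0.0048, -0.0012, 0], [0.0007, -0.0, 0], [0.0007, -0.0001, 0], [0.0007, 0.0, 0], [0.0006, 0.0, 0], [0.0004, 0.0, 0], [0.0003, 0.0, 0], [0.0004, 0.0, 0]] [0.6084 0.087 ]
1 77 [0.6114 0.0865] tool [3.  0.5]
2 68 [0.6144 0.0856] tool [3.  0.9]
3 59 [0.6174 0.0841] tool [3.  1.5]
4 48 [0.6203 0.082 ] tool [2.8 2.1]
5 38 [0.6228 0.0793] tool [2.5 2.7]
6 27 [0.6248 0.0761] tool [2.  3.2]
7 16 [0.6262 0.0725] tool [1.4 3.6]
8 5 [0.6269 0.0686] tool [0.7 3.9]
9 -7 [0.6269 0.0646] tool [-0.1  4. ]
10 -18 [0.626  0.0607] tool [-0.9  3.9]
11 -30 [0.6244 0.0571] tool [-1.6  3.6]
12 -41 [0.6221 0.0539] tool [-2.2  3.2]
13 -52 [0.6194 0.0513] tool [-2.7  2.6]
14 -62 [0.6164 0.0493] tool [-3.  2.]
15 -72 [0.6132 0.048 ] tool [-3.2  1.4]
16 -81 [0.61   0.0472] tool [-3.2  0.8]
17 -90 [0.6069 0.047 ] tool [-3.1  0.2]
18 -99 [0.6039 0.0472] tool [-3.  -0.2]
19 -108 [0.6009 0.048 ] tool [-3.  -0.7]
20 -117 [0.5979 0.0492] tool [-3.  -1.3]
21 -127 [0.5949 0.051 ] tool [-2.9 -1.8]
22 -137 [0.5923 0.0535] tool [-2.7 -2.4]
23 -148 [0.59   0.0564] tool [-2.3 -3. ]
24 -159 [0.5883 0.0599] tool [-1.7 -3.4]
25 -170 [0.5873 0.0637] tool [-1.  -3.8]
26 -182 [0.587  0.0677] tool [-0.3 -4. ]
27 -193 [0.5875 0.0716] tool [ 0.5 -4. ]
28 -205 [0.5888 0.0754] tool [ 1.3 -3.8]
```

servo_tool --jaw '[0,0,0,0,0,0,0,0,0,0]' --dp '[[0.0057,-0.0046,-0.001],[0.006,-0.0036,0],[0.0047,-0.0012,0],[0.0007,0,0],[0.0007,0,0],[0.0007,0,0],[0.0007,0,0],[0,0,0],[0,0,0],[0,0,0]]' --delta_rot '[[0,0,0],[0,0,0],[0,0,0],[0,0,0],[0,0,0],[0,0,0],[0,0,0],[0,0,0],[0,0,0],[0,0,0]]'

```text
t: 13.05
tcp_pos: [0.6091, 0.0864, 0.0634]
eef_rot: [180.0, -0.0, -0.0]
wrist_force: [-1.1, 0.6, 1.2]
finger_gap: -0.002
gripper_force: 0.4
```

servo_tool --jaw '[0,0,0,0,0,0,0,0,0,0]' --dp '[[0.0005,0,0.0005],[0.0005,0,0],[0.0005,0,0],[0.0005,0,0],[0.0005,0,0],[0.0005,0.0003,0],[0.0005,0.0003,0],[0,0,0],[0,0,0],[0,0,0]]' --delta_rot '[[0,0,0],[0,0,0],[0,0,0],[0,0,0],[0,0,0],[0,0,0],[0,0,0],[0,0,0],[0,0,0],[0,0,0]]'

```text
t: 14.3
tcp_pos: [0.6126, 0.0858, 0.0628]
eef_rot: [180.0, -0.0, -0.0]
wrist_force: [-0.0, 0.7, 0.1]
finger_gap: 0.0
gripper_force: 0.3
```

servo_tool --jaw '[0,0,0,0,0,0,0,0,0,0]' --dp '[[0.0005,0.0001,0],[0.0005,0.0001,0],[0.0005,0.0001,0],[0.0005,0.0002,0],[0.0005,0.0002,0],[0.0005,0.0002,0],[0.0005,0.0002,0],[0,0,0],[0,0,0],[0,0,0]]' --delta_rot '[[0,0,0],[0,0,0],[0,0,0],[0,0,0],[0,0,0],[0,0,0],[0,0,0],[0,0,0],[0,0,0],[0,0,0]]'

```text
t: 15.55
tcp_pos: [0.6161, 0.0847, 0.0629]
eef_rot: [180.0, -0.0, -0.0]
wrist_force: [-0.8, 0.6, 0.2]
finger_gap: 0.002
gripper_force: 0.3
```

servo_tool --jaw '[0,0,0,0,0,0,0,0,0,0]' --dp '[[0.0005,0.0003,0],[0.0005,0.0003,0],[0.0005,0.0003,0],[0.0005,0.0003,0],[0.0005,0.0004,0],[0.0005,0.0004,0],[0,0,0],[0,0,0],[0,0,0],[0,0,0]]' --delta_rot '[[0,0,0],[0,0,0],[0,0,0],[0,0,0],[0,0,0],[0,0,0],[0,0,0],[0,0,0],[0,0,0],[0,0,0]]'

```text
t: 16.8
tcp_pos: [0.6191, 0.0827, 0.0628]
eef_rot: [180.0, -0.0, -0.0]
wrist_force: [-1.1, 1.2, -0.1]
finger_gap: -0.001
gripper_force: 0.2
```

servo_tool --jaw '[0,0,0,0,0,0,0,0,0,0]' --dp '[[0.0005,0.0004,0],[0.0005,0.0005,0],[0.0005,0.0005,0],[0.0005,0.0005,0],[0.0004,0.0005,0],[0.0004,0.0005,0],[0,0,0],[0,0,0],[0,0,0],[0,0,0]]' --delta_rot '[[0,0,0],[0,0,0],[0,0,0],[0,0,0],[0,0,0],[0,0,0],[0,0,0],[0,0,0],[0,0,0],[0,0,0]]'

```text
t: 18.05
tcp_pos: [0.6219, 0.0798, 0.0629]
eef_rot: [180.0, -0.0, -0.0]
wrist_force: [-0.1, 0.1, 0.2]
finger_gap: 0.001
gripper_force: 0.2
```

servo_tool --jaw '[0,0,0,0,0,0,0,0,0,0]' --dp '[[0.0004,0.0005,0],[0.0004,0.0005,0],[0.0004,0.0005,0],[0.0004,0.0005,0],[0.0003,0.0006,0],[0.0003,0.0006,0],[0.0003,0.0006,0],[0,0,0],[0,0,0],[0,0,0]]' --delta_rot '[[0,0,0],[0,0,0],[0,0,0],[0,0,0],[0,0,0],[0,0,0],[0,0,0],[0,0,0],[0,0,0],[0,0,0]]'

```text
t: 19.3
tcp_pos: [0.6244, 0.0759, 0.0629]
eef_rot: [180.0, -0.0, -0.0]
wrist_force: [0.2, 0.2, -0.2]
finger_gap: 0.002
gripper_force: 0.1
```

Run:
```python
from h import *
o=arm.observe();print(o["tcp_pos"],o["wrist_force"],o["t"])
d=cam("wrist");s=cam("scene")
a=d["img"][140:440,170:490,::-1]
b=cv2.resize(s["img"][195:295,295:405,::-1],(330,300),interpolation=cv2.INTER_CUBIC)
cv2.imwrite("pics/w6.png",np.hstack([a,b]));print(proj(d,[[.607,.067,.06]]))
```

```text
[0.62441469 0.0759212  0.06286152] [ 0.21992744  0.21963134 -0.20906747] 19.3
[[346.00362916 340.27050046]]
```

View pics/w6.png

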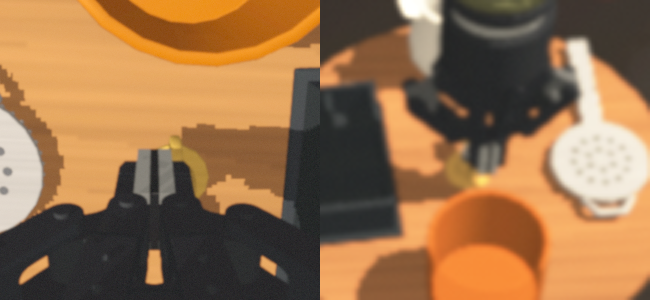

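Brass shows at crop (173,140), just ahead of the finger. The wing is near +x, so the nut has turned about 6.2 rad, and the force is still about 0.2 N. I'll carry on in small strokes.

servo_tool --jaw '[0,0,0,0,0,0,0,0,0,0]' --dp '[[0.0002,0.0006,0],[0.0002,0.0006,0],[0.0002,0.0006,0],[0.0002,0.0006,0],[0.0002,0.0006,0],[0.0001,0.0006,0],[0.0001,0.0006,0],[0,0,0],[0,0,0],[0,0,0]]' --delta_rot '[[0,0,0],[0,0,0],[0,0,0],[0,0,0],[0,0,0],[0,0,0],[0,0,0],[0,0,0],[0,0,0],[0,0,0]]'

```text
t: 20.65
tcp_pos: [0.6248, 0.0742, 0.0627]
eef_rot: [-179.7, 0.1, -0.1]
wrist_force: [-2.4, 10.1, 1.6]
finger_gap: -0.0
gripper_force: 4.9
```

There is a firm 10 N reaction now, against well under 1.5 N before, so the nut is against its stop. I'll back off and lift clear.

servo_tool --jaw '[0,0,0,0,0,0,0,0,0,0]' --dp '[[0,-0.004,0],[0,-0.006,0],[0,0,-0.01],[0,0,-0.03],[0,0,-0.04],[0,0,-0.04],[-0.03,0,-0.03],[-0.03,0,0],[0,0,0],[0,0,0]]' --delta_rot '[[0,0,0],[0,0,0],[0,0,0],[0,0,0],[0,0,0],[0,0,0],[0,0,0],[0,0,0],[0,0,0],[0,0,0]]'

```text
t: 21.9
tcp_pos: [0.566, 0.0816, 0.2132]
eef_rot: [180.0, -0.1, -0.0]
wrist_force: [0.3, 0.7, -0.6]
finger_gap: -0.003
gripper_force: 0.0
```

Run:
```python
from h import *
import pickle
o=arm.observe();print(o["tcp_pos"],o["wrist_force"],o["t"])
d=cam("wrist");save(d,"w7.png");print(proj(d,[[.607,.067,.06]]))
```

```text
[0.56600295 0.08155958 0.21318677] [ 0.31205943  0.67549552 -0.55258073] 21.9
[[343.60501688 167.44842157]]
```

View pics/w7.png

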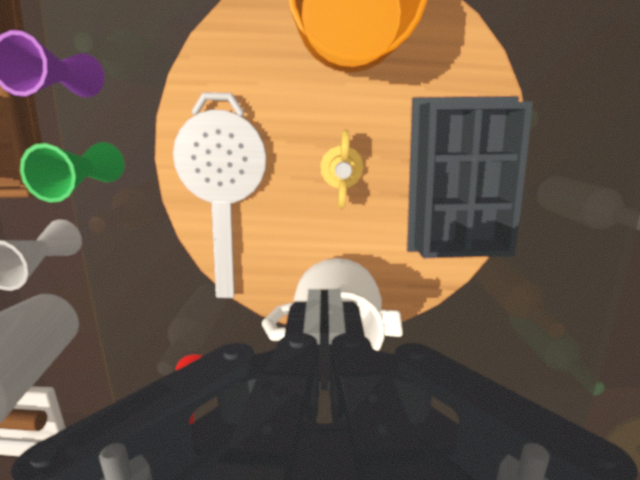

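The wings now lie along x again, with tips at (345,130) and (342,205) and the spindle at (343,170). Everything on the board looks undisturbed, and the arm is clear.

```bash
python3 -c "
from workcell import arm
print(arm.close_job())"
```

```text
the job is handed in; nothing more can be done
None
```

I ran the wing nut down about 6.3 rad clockwise until it met a firm 10 N stop (under the 30 N limit). I then lifted the arm clear, saw nothing on the board disturbed in the last wrist picture, and handed the job in at about 22 s; no verdict came back.

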